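# Press the cover glass home in the blue slide press

## Task

The blue slide press on the microscope bench has a freshly mounted specimen slide under its sprung, hinged plate. Push the blue plate down until it lies level, keep it there for about a second so that the cover glass seats, then let it spring up again. Leave the plate of the white press up, and the small amber oil bottle standing where it is.

Things in the scene. Friction and masses are not known exactly. Their poses are not given: they have to be found in the camera images.
- blue_plate (a joint): Hinge angle of the blue plate: 0 = level, at its stop (level counts below 0.17 rad), growing as it rises; at rest tilted up 0.65 to 0.8 rad. Its spring gives 0.75 N m at level: about 11 N pushed near the pad. Let go, it springs up. A push straight down over the raised pad works; the contact slips some 20 mm towards the hinge.
- blue_pad (a point): Centre of the top of the round black pad (32 mm wide) near the free edge of the blue plate (64 x 115 mm, 6 thick), 90 mm from the hinge. Plate frame: x to the hinge, y along it, z out of the top. Plate up: pad about 95 mm above the bench; level: pad top 40, plate top 37 mm. Fixed 140 x 100 mm aluminium base, hinge on the side away from the robot, turned up to 0.5 rad; a slide on its black bed.
- white_plate (a joint): Hinge angle of the white plate on an otherwise identical, empty press (0 = level, at rest about 0.65 to 0.8 rad). The two presses stand one to the left and one to the right of the middle of the bench, either way round. Leave it up.
- oil_center (a point): Centre (half-way up) of the small loose amber oil bottle with black cap, 36 mm across and 75 mm tall, standing upright between the two presses; z is its axis. Leave it standing where it is.
Things that resemble listed ones, but are neither listed nor needed, are in the scene too. Leave any pink look-alike of the part that bears white_plate alone.

How it is judged:
On the way:
1. the blue plate is pushed level (within 0.17 rad) and kept there for about a second (at least 0.8 s) (value of joint blue_plate below 0.17 rad), for 0.8 s.
At the end, for the whole second after the job is handed in: The blue plate has sprung up again (above 0.5 rad), the white plate is up (above 0.5 rad), and the amber bottle stands upright (within 10 degrees) within 20 mm of where it was (value of joint each of blue_plate, white_plate above 0.5 rad and distance of oil_center from where it was at the start of the episode below 0.02 m and angle between oil_center's own z axis and vertical below 0.18 rad); the robot touches nothing.
It fails at once if the white plate is pushed down (below 0.45 rad) (value of joint white_plate below 0.45 rad).
It fails at once if the amber bottle is knocked over (angle between oil_center's own z axis and vertical above 0.5 rad).
It also fails if it takes over 32 s, if anything falls off the work surface, if the arm or the gripper's body presses on something with over 40 N, if the wrist force passes 120 N, or if a joint passes its speed limit or range.

## Robot

A 6-joint arm with a two-finger parallel gripper is mounted at the origin on the work surface. World frame = base frame: x ahead of the robot, y to its left, z up, the work surface at z = 0. Lengths are in m, angles in rad, forces in N, time in s.
With the tool pointing down it reaches from about 0.375 to 0.975 m from the base axis. Payload 3.8 kg.
Tool frame: the origin (TCP) lies between the finger pads; the fingertips stand 22 mm ahead of it and the grasp point (between the pads) lies 3 mm ahead of it; z points along the fingers, y is the direction in which the jaws open and shut (so a half turn about z gives the same grasp; the last joint's range is limited). The gripper opens to 85 mm and grips with 20 to 120 N. Pads are 22 mm wide; open, the fingers measure 114 mm over their backs; the gripper's body (76 mm by 85 mm) begins 54 mm behind the grasp point. The pads swing forward as they close: fully open they stand 13 mm farther back than shut.
Start: joints at [1.1, 0.264, 1.604, -0, 1.274, -0.037], TCP at [0.284, 0.612, 0.253] pointing down, gripper open.
Joint ranges: [-2.63, 2.63], [-0.94, 2.18], [0.31, 2.57], [-1.31, 4.45], [0, 2.66], [-2.55, 2.55]. Speed limits (rad/s): [2.57, 2.57, 3.14, 3.14, 3.14, 3.14].

## Interface

Orientations are given as a rotation vector (axis times angle).
In Python, from workcell import * gives the robot as it stands.
- The arm moves only by the tool step_arm, never from a script. Its argument "motion" is a list that holds one entry, the list of rows, each a list of 7 numbers: the finger opening in m, from 0 to 0.0854, then the shift along the world's x, y, z in m, then the turn, a rotation vector about the world's x, y, z in degrees. A call has exactly 8 rows; each row is the pose to reach, as a shift and turn from the pose measured when the call began; what a row does not reach only later rows make up. A row lasts 1/8 s, in which the tool goes at most 62.5 mm and 10.7 degrees, less where a joint would pass 70% of its speed; a pose out of reach is approached as far as the arm can. A call with a gripper value outside its range is refused whole. The fingers move at their own pace and stop on an object; "newtons" is the grip in N (left out, the last holds). Time passes only in rows, so rows that repeat a pose let the fingers close, or fill a call up. It gives the time, the measured TCP pose, the force and the opening at its end, in the units of the state.
- read_state(): the state, without advancing time (a new reading comes with each control period).
- read_camera(name): name is "side" or "top"; returns (picture, depth): 480x640x3 uint8, blue, green, red; 480x640 float32, m along the optical axis (not along the pixel's ray), 0 where there is no reading.
- get_calibration(name): a dict with "K" (3x3 intrinsics, pixels), "world_from_camera" (4x4, takes a point from camera to world coordinates). Camera axes: x right, y down, z forward; pixel columns grow to the right and rows downward; lengths in m; the calibration is good to about 2 mm. A picture is of the moment at which its call begins. get_calibration takes no time and is no camera call.
- finish_job(): hands the job in, once; it reports no verdict.
Trained networks look in the newest picture that a camera, given by its name, has taken for a name from the list of things; names that differ only in an ending like _2 or _b are one class to them, and where a whole thing is asked for, a point or a joint stands for the part that bears it (a point fixed in the world has none). Each returns a list of dicts, best first, with "score" (0 to 1); they miss things now and then, are a little off and sometimes report something else, mostly with a low value. They report only what shows in the picture. A call takes as long as a camera call. They do not tell look-alikes from the thing itself.
- spot_in(camera, thing): "xyz" ([x, y, z] in m, in the coordinates of the camera as it stood for that picture, good to about 4 mm: the middle of the surface that is visible of it).
- regions_of(camera, thing): "region" (480x640 bool, what is visible of it).
The state is a dict: "time": time; "q": joint angles; "joint_vel": joint speeds; "joint_torque": joint torques, N m; "tool_pos": TCP position; "tcp_rot": TCP orientation; "wrist_force": force on the tool from outside, world axes, zero at the start; "torque": the same for the moment, N m; "width": opening from 0.0 (shut) to 1.0 (fully open).
Only numpy, scipy, OpenCV 4.12 (cv2) and the standard library are available. Lean on these libraries where they do the work, as an engineer would, in place of code of your own. Each camera call takes 0.05 s, during which the arm holds its last target. There are 200 camera calls.

## Working session

There is one attempt and no reset: what is moved stays moved. The work goes in short steps, Python scripts to look and compute and a tool call to move; the robot and the scene stay as the last step left them, time stands still between calls to the robot, and variables do not carry over. Pictures are saved under pics/ and viewed, on a budget of 10 in all, crops included, one or two more only if the job needs it, and the job is handed in when it is done.

Besides the shell and the picture viewer there is one more tool, called after "Emit:" as name(argument=value, ...), one argument or row to a line, values as JSON. step_arm: Moves the arm, as the interface text tells. Its arguments: {"type":"object","properties":{"motion":{"type":"array"},"newtons":{"type":"number"}},"required":["motion"]}

```bash
mkdir -p pics; cat > h.py <<'E'
from workcell import *
import numpy as np, cv2
def tw(cam,p):
    T=get_calibration(cam)["world_from_camera"]; return (np.array(T)@np.append(p,1))[:3]
def cloud(cam,d):
    c=get_calibration(cam);K=np.array(c["K"]);v,u=np.mgrid[:480,:640]
    P=np.stack([(u-K[0,2])/K[0,0]*d,(v-K[1,2])/K[1,1]*d,d],-1)
    T=np.array(c["world_from_camera"]);return P@T[:3,:3].T+T[:3,3]
E
python3 - <<'E'
from h import *
s=read_state();print(s["time"],s["tool_pos"],s["tcp_rot"],s["width"])
for c in("top","side"):
    im,d=read_camera(c);W=cloud(c,d);np.save(c+".npy",W);cv2.imwrite(f"pics/{c}1.png",im)
    for t in("blue_pad","blue_plate","white_plate","oil_center"):
        for r in spot_in(c,t)[:3]:print(c,t,round(r["score"],2),tw(c,r["xyz"]).round(3))
    for t in("blue_plate","white_plate"):
        for r in regions_of(c,t)[:2]:
            m=r["region"]&(d>0);vv,uu=np.nonzero(m);print(c,t,"reg",round(r["score"],2),m.sum(),uu.mean(),vv.mean(),np.percentile(W[m],[2,50,98],axis=0).round(3).tolist())
E
```

```text
0.0 [0.28339565 0.61187729 0.25195263] [-0.67597332 -3.06740325  0.00339104] 0.998709178119627
top blue_pad 0.91 [0.579 0.266 0.072]
top blue_plate 0.76 [0.577 0.268 0.078]
top white_plate 0.93 [0.35  0.048 0.036]
top white_plate 0.85 [ 0.635 -0.149  0.078]
top white_plate 0.5 [0.509 0.001 0.054]
top oil_center 0.82 [ 0.507 -0.002  0.051]
top blue_plate reg 0.74 1907 169.03880440482433 168.39643418982695 [[0.534, 0.23, 0.019], [0.578, 0.265, 0.074], [0.629, 0.304, 0.11]]
top white_plate reg 0.81 1662 421.21600481347775 184.78880866425993 [[0.589, -0.188, 0.039], [0.633, -0.15, 0.077], [0.683, -0.109, 0.111]]
top white_plate reg 0.74 2981 268.4911103656491 331.35860449513586 [[0.294, 0.013, 0.035], [0.351, 0.048, 0.038], [0.41, 0.084, 0.042]]
side blue_pad 0.81 [0.575 0.256 0.07 ]
side blue_plate 0.89 [0.576 0.258 0.071]
side white_plate 0.62 [ 0.63  -0.167  0.077]
side oil_center 0.79 [ 0.512 -0.01   0.04 ]
side blue_plate reg 0.74 617 347.13128038897895 168.67585089141005 [[0.531, 0.229, 0.012], [0.574, 0.257, 0.072], [0.623, 0.401, 0.107]]
side white_plate reg 0.88 687 415.51965065502185 281.4774381368268 [[0.584, -0.196, 0.033], [0.633, -0.166, 0.077], [0.685, -0.105, 0.109]]
side white_plate reg 0.59 1227 241.27709861450694 236.46536267318663 [[0.293, 0.01, 0.031], [0.348, 0.043, 0.036], [0.406, 0.088, 0.04]]
```

View pics/top1.png

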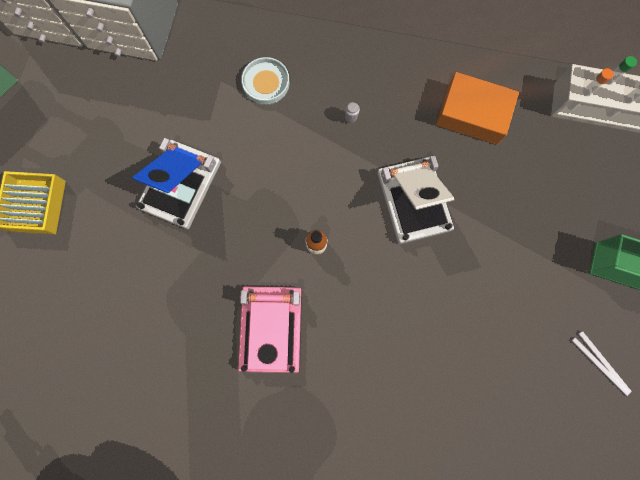

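View pics/side1.png

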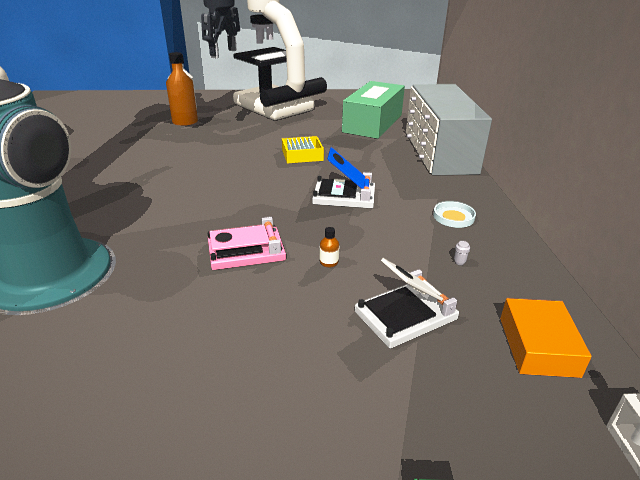

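The top view shows the blue press at the left (pad near px 158,176; hinge near 190,150). The white press is at px 415,200, the bottle at 317,242 and the pink look-alike at 270,330. Next I'll measure the pad and the plate plane.

```bash
python3 - <<'E'
from h import *
W=np.load("top.npy");im=cv2.imread("pics/top1.png").astype(int);b,g,r=im[...,0],im[...,1],im[...,2]
roi=np.zeros((480,640),bool);roi[145:196,130:206]=1
blue=roi&(b>110)&(b>r+70);P=W[blue]
c=np.median(P,0);_,_,vt=np.linalg.svd(P-c)
n=vt[2]*np.sign(vt[2][2]);res=(P-c)@n;print("n",n,"tilt",np.arccos(n[2]),"rms",res.std(),blue.sum())
h=n[:2]/np.hypot(*n[:2]);print("horizontal normal dir (away from hinge is -x plate?)",h)
blk=roi&(im.max(2)<60)&(abs((W-c)@n)<.008)
k,l,st,ce=cv2.connectedComponentsWithStats(blk.astype(np.uint8))
for i in range(1,k):
  if st[i,4]>30:print(ce[i],st[i,4],np.median(W[l==i],0),np.ptp(W[l==i],axis=0))
print(np.percentile(P,[1,99],axis=0))
vv,uu=np.nonzero(blue);Pi=np.c_[uu,vv]
for p in cv2.boxPoints(cv2.minAreaRect(Pi.astype(np.float32))):print(p)
for f in[(-1,0),(1,0),(0,-1),(0,1)]:
  i=np.argmax(Pi@np.array(f));print(Pi[i],P[i])
s=read_state();print(s["time"],s["wrist_force"]);
from scipy.spatial.transform import Rotation as R
print(R.from_rotvec(s["tcp_rot"]).as_matrix().round(3))
E
```

```text
n [0.73928244 0.41641174 0.52920954] tilt 1.0131276425171198 rms 0.01356885982527851 1488
horizontal normal dir (away from hinge is -x plate?) [0.87129067 0.49076733]
[157.55555556 175.22222222] 153 [0.55626907 0.27080289 0.0980688 ] [0.02340123 0.02618706 0.02081006]
[[0.53128817 0.23035035 0.03850273]
 [0.62635183 0.30109752 0.11026968]]
[131.92192 176.59851]
[183.24535 137.11896]
[204.10036 164.23047]
[152.77693 203.71002]
[133 176] [0.54369415 0.30346289 0.11015708]
[200 162] [0.6095216  0.22890116 0.04351583]
[176 147] [0.62883842 0.27802926 0.04153433]
[166 192] [0.52939405 0.2466793  0.10705112]
0.7 [-0.61036223  0.06214754 -0.23976148]
[[-0.907  0.42   0.   ]
 [ 0.42   0.907  0.   ]
 [ 0.     0.    -1.   ]]
```

The pad is at (0.556, 0.271, 0.098), which fits the expected height of about 95 mm. The plate corners give a tilt of about 0.67 rad, with the hinge towards +x. I'll close the fingers and move above the pad.

Emit:
step_arm(
  motion=[
    [[0,0.03,-0.04,0,0,0,0],[0,0.07,-0.085,0,0,0,0],[0,0.11,-0.135,-0.01,0,0,0],[0,0.15,-0.185,-0.02,0,0,0],[0,0.19,-0.235,-0.03,0,0,0],[0,0.23,-0.285,-0.04,0,0,0],[0,0.273,-0.341,-0.05,0,0,0],[0,0.273,-0.341,-0.05,0,0,0]],
  ],
  newtons=20,
)

```text
time: 1.7
tool_pos: [0.5583, 0.2683, 0.2027]
tcp_rot: [-0.682, -3.067, 0.001]
wrist_force: [-0.6, 0.7, 0.6]
width: 0.0
```

Emit:
step_arm(
  motion=[
    [[0,-0.004,0.002,-0.03,0,0,0],[0,-0.004,0.002,-0.06,0,0,0],[0,-0.004,0.002,-0.075,0,0,0],[0,-0.004,0.002,-0.085,0,0,0],[0,-0.004,0.002,-0.095,0,0,0],[0,-0.004,0.002,-0.105,0,0,0],[0,-0.004,0.002,-0.115,0,0,0],[0,-0.004,0.002,-0.12,0,0,0]],
  ],
)

```text
time: 2.7
tool_pos: [0.5544, 0.2708, 0.0831]
tcp_rot: [-0.682, -3.066, 0.0]
wrist_force: [-2.0, -0.1, 7.5]
width: -0.001
```

Contact made at 7.5 N. I'll keep pressing until the tip is at about 38–40 mm.

Emit:
step_arm(
  motion=[
    [[0,0,0,-0.006,0,0,0],[0,0,0,-0.012,0,0,0],[0,0,0,-0.017,0,0,0],[0,0,0,-0.021,0,0,0],[0,0,0,-0.023,0,0,0],[0,0,0,-0.023,0,0,0],[0,0,0,-0.023,0,0,0],[0,0,0,-0.023,0,0,0]],
  ],
)

```text
time: 3.7
tool_pos: [0.5531, 0.2715, 0.0617]
tcp_rot: [-0.682, -3.064, -0.0]
wrist_force: [-8.7, 0.5, 13.9]
width: -0.001
```

```bash
python3 - <<'E'
from h import *
im,d=read_camera("side");cv2.imwrite("pics/side2.png",cv2.resize(im[110:240,250:450],None,fx=4,fy=4))
W=cloud("side",d)
for r in regions_of("side","blue_plate")[:2]:
    m=r["region"]&(d>0);print(r["score"],m.sum(),np.percentile(W[m],[2,50,95],axis=0).round(3).tolist())
print(read_state()["wrist_force"],read_state()["time"])
E
```

```text
0.65 703 [[0.508, 0.23, 0.016], [0.571, 0.26, 0.036], [0.623, 0.296, 0.039]]
[-8.4927003   0.46520469 14.38195963] 3.8
```

View pics/side2.png

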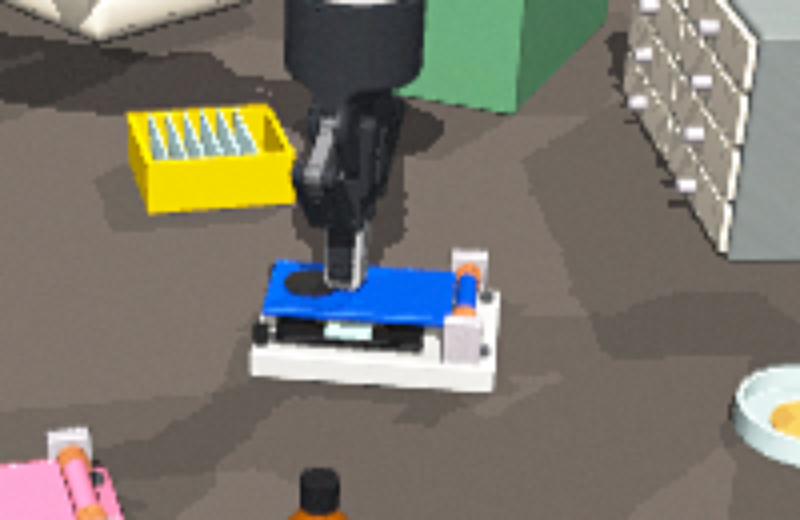

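The crop shows the plate lying level, with the tip at about (345,285) just on the hinge side of the pad. The plate surface measures 36–39 mm. I'll hold for a full second, then lift.

Emit:
step_arm(
  motion=[
    [[0,0,0,-0.001,0,0,0],[0,0,0,-0.001,0,0,0],[0,0,0,-0.001,0,0,0],[0,0,0,-0.001,0,0,0],[0,0,0,-0.001,0,0,0],[0,0,0,-0.001,0,0,0],[0,0,0,-0.001,0,0,0],[0,0,0,-0.001,0,0,0]],
  ],
)

```text
time: 4.8
tool_pos: [0.553, 0.2716, 0.062]
tcp_rot: [-0.682, -3.063, 0.0]
wrist_force: [-3.9, -1.7, 10.1]
width: 0.002
```

Emit:
step_arm(
  motion=[
    [[0,0,0,0.01,0,0,0],[0,0,0,0.02,0,0,0],[0,0,0,0.035,0,0,0],[0,0,0,0.055,0,0,0],[0,0,0,0.09,0,0,0],[0,0,0,0.13,0,0,0],[0,-0.03,0.03,0.17,0,0,0],[0,-0.08,0.07,0.18,0,0,0]],
  ],
)

```text
time: 5.8
tool_pos: [0.4756, 0.3412, 0.2457]
tcp_rot: [-0.687, -3.065, -0.006]
wrist_force: [-0.1, 0.7, -1.1]
width: -0.003
```

Emit:
step_arm(
  motion=[
    [[0,-0.03,0.04,0,0,0,0],[0,-0.06,0.08,0,0,0,0],[0,-0.09,0.12,0,0,0,0],[0,-0.11,0.16,0,0,0,0],[0,-0.12,0.18,0,0,0,0],[0,-0.12,0.18,0,0,0,0],[0,-0.12,0.18,0,0,0,0],[0,-0.12,0.18,0,0,0,0]],
  ],
)

```text
time: 6.8
tool_pos: [0.3564, 0.52, 0.2457]
tcp_rot: [-0.689, -3.065, -0.005]
wrist_force: [0.2, 0.9, -0.2]
width: -0.002
```

```bash
python3 - <<'E'
from h import *
for c in("top","side"):
    im,d=read_camera(c);W=cloud(c,d);cv2.imwrite(f"pics/{c}3.png",im)
    for t in("blue_plate","white_plate","oil_center"):
        for r in spot_in(c,t)[:3]:print(c,t,round(r["score"],2),tw(c,r["xyz"]).round(3))
    for r in regions_of(c,"blue_plate")[:1]:
        m=r["region"]&(d>0);print(c,np.percentile(W[m],[2,50,98],axis=0).round(3).tolist())
s=read_state();print(s["time"],s["wrist_force"])
E
```

```text
top blue_plate 0.76 [0.578 0.268 0.078]
top white_plate 0.87 [ 0.63  -0.15   0.077]
top white_plate 0.73 [0.348 0.047 0.037]
top white_plate 0.3 [0.575 0.267 0.072]
top oil_center 0.66 [0.506 0.002 0.052]
top [[0.532, 0.23, 0.038], [0.577, 0.265, 0.074], [0.627, 0.3, 0.107]]
side blue_plate 0.72 [0.576 0.262 0.068]
side white_plate 0.87 [0.348 0.043 0.031]
side white_plate 0.81 [ 0.633 -0.169  0.076]
side oil_center 0.7 [ 0.51  -0.011  0.038]
7.3 [-0.30981478 -0.4463494   0.04271853]
```

View pics/side3.png

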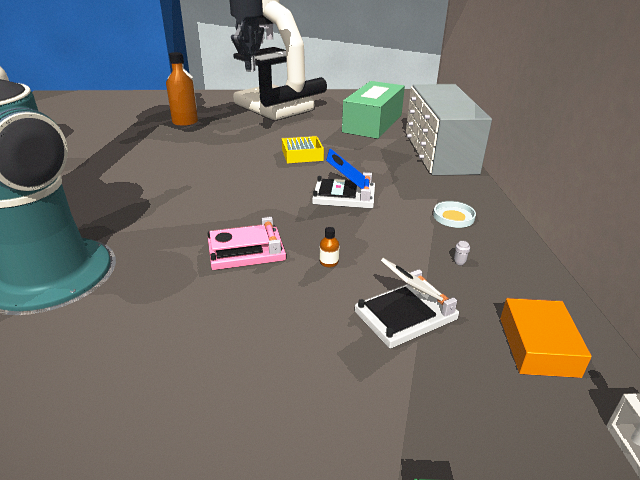

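The blue plate (px 347,168) is up again, the white plate (415,280) is still up, and the bottle (329,248) stands unmoved. The arm is clear, so I'll hand in.

```bash
python3 -c "
from workcell import *
print(finish_job())"
```

```text
the job is handed in; nothing more can be done
None
```

I pushed the blue plate level with the closed fingers and held it for just over a second. I then lifted off, moved the arm clear and handed the job in. The hand-in gives no verdict.

- **Level and hold:** while pressed, the plate surface measured 36–39 mm above the bench, matching the 37–40 mm expected when level. The tip held its height from about 3.7 to 4.8 s. The force was about 14 N vertical while pressing and 10 N at the end of the hold. A sideways force of about 9 N also showed, probably from the tip sitting against the pad's edge.
- **Blue plate afterwards:** it sprang back up to its original position, with its free edge at about 107 mm.
- **White plate and bottle:** the white plate is still up. The bottle measured within about 4 mm of its starting position, which is the measuring error, and it looks upright.
- **Arm:** it was clear of everything at hand-in, with the wrist force close to zero.
- **Detection errors:** the detector kept reporting the pink press as a second white plate, plus some weak false hits. I ignored these. My first automatic plane fit of the blue plate was also wrong, so I used the plate's corners instead, which gave a tilt of about 0.67 rad.

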